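Sink the orange length stop and confirm

TASK

Set the saw up for the longer cut: with the closed fingertips, gently press the orange-capped stop on the rail down as far as it goes. Then gently press the green button on the white station fully in to confirm the change, let it spring back, and withdraw. Leave the other stops, the other buttons and everything lying on the bed alone; nothing is to be gripped or lifted.

Things in the scene. Friction and masses are not known exactly. Their poses are not given: they have to be found in the camera images.
- orange_stop (a joint): how far the orange-capped length stop is sunk, in m: 0 fully up, 0.020 fully down on its end stop. It slides straight down against about 4 N of friction, has no spring, and stays where it is left; it starts 0 to 3 mm down
- blue_stop (a joint): how far the blue-capped length stop is sunk, in m: 0 fully up, 0.020 fully down on its end stop. It slides straight down against about 4 N of friction, has no spring, and stays where it is left; it starts 0 to 3 mm down
- black_stop (a joint): how far the black-capped length stop is sunk, in m: 0 fully up, 0.020 fully down on its end stop. It slides straight down against about 4 N of friction, has no spring, and stays where it is left; it starts 0 to 3 mm down
- orange_stop_top (a point): centre of the top face of the orange cap (orange plastic, 36 mm diameter, on a steel shank); moves with the stop. It is 60 mm above the table when fully up and 40 mm when fully down; even then it stands 4 mm above the rim of its dark steel collar (46 mm diameter). z points up, x and y lie along the rail's
- blue_stop_top (a point): centre of the top face of the blue cap (blue plastic, 36 mm diameter, on a steel shank); moves with the stop. It is 60 mm above the table when fully up and 40 mm when fully down; even then it stands 4 mm above the rim of its dark steel collar (46 mm diameter). z points up, x and y lie along the rail's
- black_stop_top (a point): centre of the top face of the black cap (black plastic, 36 mm diameter, on a steel shank); moves with the stop. It is 60 mm above the table when fully up and 40 mm when fully down; even then it stands 4 mm above the rim of its dark steel collar (46 mm diameter). z points up, x and y lie along the rail's
- green_button (a joint): how far the green button is pressed, in m: 0 out, 0.010 fully in; it springs back when let go and takes 1.5 N to start it moving and about 5 N to hold it fully in
- green_button_top (a point): centre of the top face of the green push button (36 mm diameter, in a black housing of 52 mm diameter on the white station); moves with it. It is 67 mm above the table when out and 57 mm when fully in, still 4 mm above its housing. z points up
- white_button (a joint): how far the white button is pressed, in m: 0 out, 0.010 fully in; it springs back when let go and takes 1.5 N to start it moving and about 5 N to hold it fully in
- white_button_top (a point): centre of the top face of the white push button (36 mm diameter, in a black housing of 52 mm diameter on the white station); moves with it. It is 67 mm above the table when out and 57 mm when fully in, still 4 mm above its housing. z points up
- red_button (a joint): how far the red button is pressed, in m: 0 out, 0.010 fully in; it springs back when let go and takes 1.5 N to start it moving and about 5 N to hold it fully in
- red_button_top (a point): centre of the top face of the red push button (36 mm diameter, in a black housing of 52 mm diameter on the white station); moves with it. It is 67 mm above the table when out and 57 mm when fully in, still 4 mm above its housing. z points up
- rail: grey stop rail fixed to the table, 100 x 320 x 20 mm, its length along its own y; origin at the centre of its underside, z up. Three stops stand on its centre line, 100 mm apart (at y = -100, 0, +100 mm), their colours in any order
- station: white push-button station fixed to the table, 110 x 220 x 40 mm, its length along its own y; origin at the centre of its underside, z up. Three buttons stand on its centre line, 70 mm apart (at y = -70, 0, +70 mm), their colours in any order
- beam: loose notched pine beam, 60 x 240 x 60 mm, its length along its own y; origin at its underside, mid-length
- offcut: loose brown wooden offcut, 50 x 75 x 45 mm; origin at the centre of its underside
- tape: loose yellow tape measure, about 70 mm across and 36 mm high; origin at the centre of its underside

How it is judged:
By the outcome, as a careful person would: the job done as asked, in the order asked, and still so for the second after the job is handed in, with the robot touching nothing.
It also fails if it takes over 40 s, if anything falls off the work surface, if the arm or the gripper's body presses on something with over 40 N, if the wrist force passes 120 N, or if a joint passes its speed limit or range.

ROBOT

A 6-joint arm with a two-finger parallel gripper is mounted at the origin on the work surface. World frame = base frame: x ahead of the robot, y to its left, z up, the work surface at z = 0. Lengths are in m, angles in rad, forces in N, time in s.
With the tool pointing down it reaches from about 0.375 to 0.9 m from the base axis. Payload 3.1 kg.
Tool frame: the origin (TCP) lies between the finger pads; the fingertips stand 25 mm ahead of it and the grasp point (between the pads) lies 6 mm ahead of it (tip_reach is the distance from the TCP to the fingertips, in m); z points along the fingers, y is the line along which they close (so a half turn about z gives the same grasp; the last joint's range is limited). The gripper opens to 85 mm and grips with 20 to 120 N. Pads are 22 mm wide; open, the fingers measure 114 mm over their backs; the gripper's body (76 mm by 85 mm) begins 54 mm behind the grasp point. The pads swing forward as they close: fully open they stand 13 mm farther back than shut.
Start: joints at [1.109, 0.527, 1.433, -0, 1.181, -0.178], TCP at [0.174, 0.6, 0.256] pointing down, gripper open.
Joint ranges: [-3.08, 3.08], [-0.75, 2.2], [0.22, 2.44], [-1.43, 4.57], [0, 2.65], [-2.85, 2.85]. Speed limits (rad/s): [2.79, 2.79, 3.14, 3.14, 3.14, 3.14].

INTERFACE

Orientations are given as a rotation vector (axis times angle).
In Python, from bench import * gives the robot as it stands.
- The arm moves only by the shell command python3 -m creep 'ROWS' [FORCE]. ROWS is text: rows parted by semicolons, each of 5 numbers parted by spaces: the shift along the tool's x, y, z in cm, then the turn about the tool's z in rad, then the opening, from 0 (shut) to 1 (fully open). A call has 1 to 10 rows; each row is the pose to reach, as a shift and turn from the pose commanded when the call began, along the tool's axes at that moment; what a row does not reach only later rows make up. A row lasts 1/8 s, in which the tool goes at most 62.5 mm and 10.7 degrees, less where a joint would pass 70% of its speed; a pose out of reach is approached as far as the arm can. A call with a gripper value outside its range is refused whole. The fingers move at their own pace and stop on an object; FORCE is the grip in N (left out, the last holds). Time passes only in rows, so rows that repeat a pose let the fingers close. It gives the time, the measured TCP pose, the force, the opening and the grip force at its end, in the units of the state.
- observe(): the state, without advancing time (a new reading comes with each control period).
- get_image(name): name is "scene" or "top"; returns the picture (480x640x3 uint8, red, green, blue); there is no depth.
- calibration(name): a dict with "fx", "fy", "cx", "cy" (pixels), "rvec" (rotation vector, rad) and "tvec" (3), from world to camera coordinates, as OpenCV has them. Camera axes: x right, y down, z forward; pixel columns grow to the right and rows downward; lengths in m; the calibration is good to about 2 mm. A picture is of the moment at which its call begins. calibration takes no time and is no camera call.
- hand_in(): hands the job in; it is judged then, once.
Trained networks look in the newest picture that a camera, given by its name, has taken for a name from the list of things; names that differ only in an ending like _2 or _b are one class to them, and where a whole thing is asked for, a point or a joint stands for the part that bears it (a point fixed in the world has none). Each returns a list of dicts, best first, with "conf" (0 to 1); they miss things now and then, are a little off and sometimes report something else, mostly with a low value. They report only what shows in the picture. A call takes as long as a camera call.
- boxes_of(camera, thing): "xyz" ([x, y, z] in m, in the coordinates of the camera as it stood for that picture, good to about 4 mm: the middle of the surface that is visible of it).
The state is a dict: "time": time; "qpos": joint angles; "dq": joint speeds; "joint_efforts": joint torques, N m; "ee_pos": TCP position; "orientation": TCP orientation; "contact_force": force on the tool from outside, world axes, zero at the start; "torque": the same for the moment, N m; "opening": opening from 0.0 (shut) to 1.0 (fully open); "gripper_force": force on a finger pad.
Only numpy, scipy, OpenCV 4.12 (cv2) and the standard library are available. Lean on these libraries where they do the work, as an engineer would, in place of code of your own. Each camera call takes 0.05 s, during which the arm holds its last target. There are 200 camera calls.

## Working session

There is one attempt and no reset: what is moved stays moved. The work goes in short steps, Python scripts to look and compute and a shell command to move; the robot and the scene stay as the last step left them, time stands still between calls to the robot, and variables do not carry over. Pictures are saved under pics/ and viewed, at most 10 in all, crops included, and the job is handed in when it is done.

```bash
mkdir -p pics
cat > h.py <<'E'
from bench import *
import numpy as np, cv2
from scipy.spatial.transform import Rotation as R
def cam2w(n,p):
    c=calibration(n); return R.from_rotvec(c["rvec"]).inv().apply(np.array(p)-np.array(c["tvec"]))
def pix2w(n,u,v,z):
    c=calibration(n); r=R.from_rotvec(c["rvec"]).inv()
    d=r.apply([(u-c["cx"])/c["fx"],(v-c["cy"])/c["fy"],1]); o=-r.apply(c["tvec"])
    return o+d*(z-o[2])/d[2]
E
python3 - <<'E'
from h import *
for n in("top","scene"):
    im=get_image(n); cv2.imwrite(f"pics/{n}0.png",im[:,:,::-1])
    for t in("orange_stop_top","blue_stop_top","black_stop_top","green_button_top","white_button_top","red_button_top","beam","offcut","tape"):
        for b in boxes_of(n,t)[:2]: print(n,t,round(b["conf"],2),cam2w(n,b["xyz"]).round(3))
s=observe();print(s["ee_pos"],s["orientation"],s["time"],s["opening"],s["contact_force"])
print(R.from_rotvec(s["orientation"]).as_matrix().round(3))
E
```

```text
top orange_stop_top 0.69 [0.553 0.005 0.062]
top blue_stop_top 0.84 [0.516 0.198 0.056]
top black_stop_top 0.6 [0.535 0.098 0.057]
top green_button_top 0.72 [ 0.49  -0.361  0.069]
top green_button_top 0.31 [ 0.503 -0.229  0.07 ]
top white_button_top 0.66 [ 0.509 -0.227  0.066]
top white_button_top 0.16 [ 0.495 -0.298  0.067]
top red_button_top 0.59 [ 0.497 -0.296  0.064]
top beam 0.58 [0.722 0.113 0.063]
top offcut 0.68 [0.498 0.422 0.044]
top tape 0.72 [ 0.693 -0.166  0.037]
top tape 0.63 [0.723 0.115 0.062]
scene orange_stop_top 0.66 [0.56  0.005 0.065]
scene blue_stop_top 0.57 [0.523 0.203 0.056]
scene black_stop_top 0.54 [0.544 0.103 0.057]
scene black_stop_top 0.47 [0.562 0.003 0.062]
scene green_button_top 0.64 [ 0.499 -0.369  0.068]
scene red_button_top 0.75 [ 0.504 -0.3    0.063]
scene red_button_top 0.56 [ 0.497 -0.364  0.065]
scene beam 0.68 [0.747 0.117 0.059]
scene offcut 0.58 [0.515 0.426 0.045]
scene offcut 0.45 [ 0.532 -0.298  0.041]
scene tape 0.97 [ 0.713 -0.164  0.034]
[0.17438018 0.60017412 0.25635654] [4.42749736e-01 3.11018367e+00 1.30508959e-04] 1.0 0.9991989041120057 [-0.48077699  0.01190112  0.75872553]
[[-0.96   0.279  0.   ]
 [ 0.279  0.96   0.   ]
 [-0.     0.    -1.   ]]
```

View pics/top0.png

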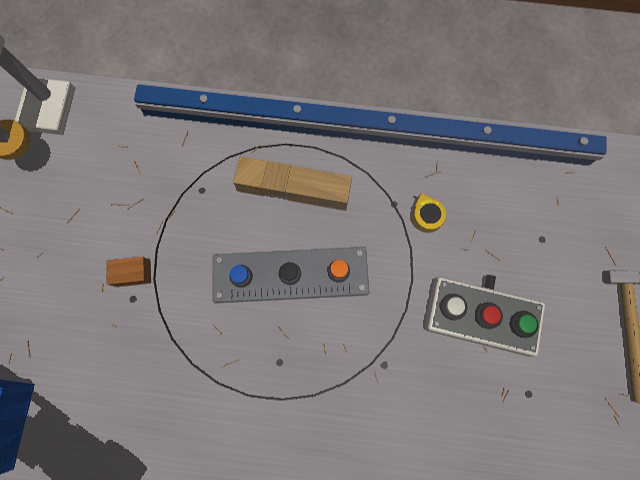

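View pics/scene0.png

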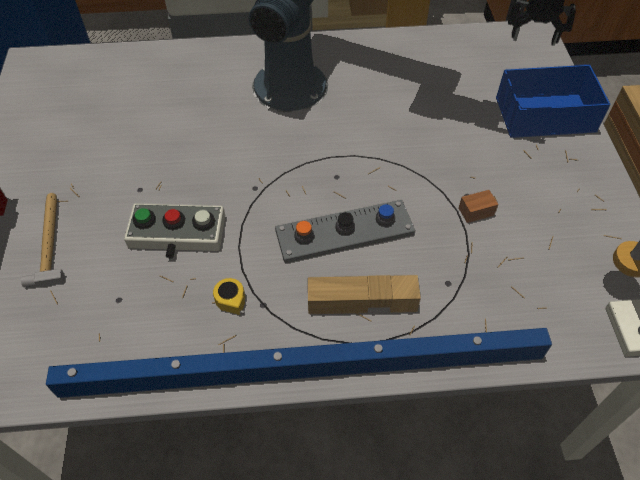

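The top view shows the orange cap at about (339,268) and the green button at (527,323). The scene view shows them at (304,229) and (143,215). I'll refine both with colour segmentation.

Run:
```python
from h import *
for n,pts in(("top",[("orange",339,268,.0585),("green",527,323,.067),("blue",238,273,.0585)]),("scene",[("orange",304,229,.0585),("green",143,215,.067),("blue",386,212,.0585)])):
    im=cv2.imread(f"pics/{n}0.png"); hsv=cv2.cvtColor(im,cv2.COLOR_BGR2HSV)
    for c,u,v,z in pts:
        lo,hi={"orange":((5,150,90),(18,255,255)),"green":((45,100,50),(85,255,255)),"blue":((100,120,60),(125,255,255))}[c]
        m=cv2.inRange(hsv,lo,hi); k=np.zeros_like(m); k[v-18:v+19,u-18:u+19]=1; m*=k
        V=hsv[...,2][m>0]; t=cv2.threshold(V.reshape(-1,1),0,255,cv2.THRESH_OTSU)[0]
        for mm in (m,np.where((m>0)&(hsv[...,2]>t),255,0).astype(np.uint8)):
            y,x=np.nonzero(mm); (cx,cy),r=cv2.minEnclosingCircle(np.c_[x,y].astype(np.float32))
            print(n,c,len(x),(x.mean().round(1),y.mean().round(1)),np.ptp(x)+1,np.ptp(y)+1,pix2w(n,x.mean(),y.mean(),z).round(4),pix2w(n,cx,cy,z).round(4))
```

```text
top orange 245 (np.float64(338.9), np.float64(268.3)) 17 18 [0.5543 0.0027 0.0585] [0.5541 0.0026 0.0585]
top orange 225 (np.float64(338.9), np.float64(268.2)) 17 17 [0.5544 0.0027 0.0585] [0.5542 0.0029 0.0585]
top green 264 (np.float64(527.5), np.float64(323.5)) 18 18 [ 0.49   -0.3681  0.067 ] [ 0.49   -0.3682  0.067 ]
top green 229 (np.float64(527.7), np.float64(323.5)) 17 18 [ 0.49   -0.3685  0.067 ] [ 0.4902 -0.3684  0.067 ]
top blue 256 (np.float64(238.5), np.float64(273.5)) 18 18 [0.5199 0.1988 0.0585] [0.5202 0.1992 0.0585]
top blue 230 (np.float64(238.1), np.float64(273.4)) 17 17 [0.5199 0.1997 0.0585] [0.5198 0.1994 0.0585]
scene orange 151 (np.float64(303.0), np.float64(226.7)) 15 12 [0.557  0.0027 0.0585] [0.5578 0.0025 0.0585]
scene orange 133 (np.float64(303.4), np.float64(226.5)) 14 12 [0.5564 0.0035 0.0585] [0.5564 0.0034 0.0585]
scene green 160 (np.float64(141.8), np.float64(214.5)) 16 15 [ 0.4961 -0.3672  0.067 ] [ 0.4953 -0.3673  0.067 ]
scene green 131 (np.float64(141.6), np.float64(213.7)) 15 12 [ 0.4937 -0.368   0.067 ] [ 0.4947 -0.3672  0.067 ]
scene blue 155 (np.float64(385.8), np.float64(210.4)) 15 14 [0.5261 0.199  0.0585] [0.5261 0.1992 0.0585]
scene blue 133 (np.float64(385.8), np.float64(209.7)) 15 12 [0.5241 0.1993 0.0585] [0.5234 0.1997 0.0585]
```

```bash
python3 -m creep '-1.5 -1.3 0 0 0;-5 -4.5 0 0 0;-10 -8.5 0 0 0;-14 -12 0 0 0;-18 -16 0 0 0;-22 -20 0 0 0;-27 -23.5 0 0 0;-31 -27 0 0 0;-34 -30 0 0 0;-36 -32 0 0 0' 20
python3 - <<'E'
from h import *
s=observe(); M=R.from_rotvec(s["orientation"]).as_matrix()
print(s["qpos"],s["opening"]); print(M.T@(np.array([.555,.003,.11])-s["ee_pos"])*100)
E
```

```text
time: 2.25
ee_pos: [0.4313, 0.1895, 0.2565]
orientation: [0.447, 3.109, -0.001]
contact_force: [0.3, 1.3, -0.0]
opening: -0.002
gripper_force: 0.0
[ 1.76584148e-01  3.21296737e-01  1.80658683e+00 -7.24352233e-04
  1.01357631e+00 -1.10847959e+00] -0.0017955482442519486
[-17.11673617 -14.41023609  14.66021917]
```

```bash
python3 -m creep '-2 -2 0 0 0;-6 -5 0 0 0;-10 -8.5 0 0 0;-14 -11.5 1 0 0;-16 -13.5 4 0 0;-17.2 -14.6 8 0 0;-17.2 -14.6 12 0 0;-17.2 -14.6 14 0 0;-17.2 -14.6 14.6 0 0;-17.2 -14.6 14.6 0 0'
python3 - <<'E'
from h import *
for n in("top","scene"):
    im=get_image(n); u,v=(339,268) if n=="top" else (304,229)
    cv2.imwrite(f"pics/{n}1.png",cv2.resize(im[v-60:v+40,u-60:u+60,::-1],None,fx=5,fy=5,interpolation=cv2.INTER_CUBIC))
s=observe(); M=R.from_rotvec(s["orientation"]).as_matrix()
print(s["time"],s["ee_pos"],s["contact_force"]); print(M.T@(np.array([.555,.003,.085])-s["ee_pos"])*100)
E
```

```text
time: 3.5
ee_pos: [0.5551, 0.0038, 0.1106]
orientation: [0.443, 3.11, -0.0]
contact_force: [0.4, 0.0, -0.1]
opening: 0.001
gripper_force: 0.0
3.6 [0.55578693 0.00391241 0.11140523] [-0.75492425 -0.24851162  0.15397678]
[ 0.05564292 -0.10983862  2.64040164]
```

View pics/scene1.png

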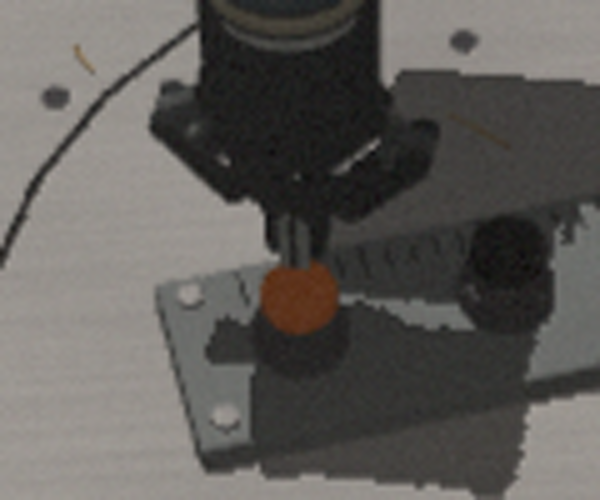

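```bash
python3 - <<'E'
from h import *
print(pix2w("scene",303.3,222.4,.086))
E
python3 -m creep '0 0 1 0 0;0 0 2 0 0;0 0 2.4 0 0;0 0 2.6 0 0;0 0 2.8 0 0;0 0 3 0 0;0 0 3.2 0 0;0 0 3.4 0 0;0 0 3.6 0 0;0 0 3.8 0 0'
```

```text
[0.56541446 0.00338222 0.086     ]
time: 4.85
ee_pos: [0.5551, 0.0043, 0.0722]
orientation: [-0.443, -3.11, -0.0]
contact_force: [-3.0, -0.1, 3.4]
opening: -0.001
gripper_force: 1.6
```

```bash
python3 -m creep '0 0 0.2 0 0;0 0 0.4 0 0;0 0 0.5 0 0;0 0 0.6 0 0;0 0 0.65 0 0;0 0 0.7 0 0;0 0 0.75 0 0;0 0 0.8 0 0'
```

```text
time: 5.85
ee_pos: [0.5552, 0.0042, 0.065]
orientation: [0.443, 3.11, -0.0]
contact_force: [-3.9, 0.9, 11.9]
opening: -0.003
gripper_force: 5.5
```

```bash
python3 -m creep '0 0 0.03 0 0;0 0 0.06 0 0;0 0 0.06 0 0'
python3 -m creep '0 0 -0.3 0 0;0 0 -1 0 0;0 0 -2.5 0 0;0 0 -5 0 0;0 0 -8 0 0;0 0 -10 0 0;0 0 -10 0 0'
python3 - <<'E'
from h import *
s=observe(); M=R.from_rotvec(s["orientation"]).as_matrix()
print(s["ee_pos"],s["contact_force"]); print(M.T@(np.array([.491,-.368,.13])-s["ee_pos"])*100)
E
```

```text
time: 6.22
ee_pos: [0.5552, 0.0042, 0.065]
orientation: [0.442, 3.11, -0.0]
contact_force: [-5.5, 0.8, 11.8]
opening: 0.001
gripper_force: 6.0
time: 7.1
ee_pos: [0.5567, 0.0039, 0.166]
orientation: [0.442, 3.105, -0.0]
contact_force: [0.7, -0.2, 0.5]
opening: -0.003
gripper_force: 0.0
[0.55669519 0.00394443 0.16597997] [ 0.72496975 -0.16269223  0.48038467]
[ -4.04938965 -37.55201603   3.60267917]
```

```bash
python3 -m creep '-0.2 -2 0 0 0;-0.7 -6 0 0 0;-1.2 -11 0 0 0;-1.8 -16 0 0 0;-2.4 -21 0 0 0;-3 -26 0 0 0;-3.5 -31 0 0 0;-3.9 -35 0 0 0;-4.2 -37.5 0 0 0;-4.2 -37.5 0 0 0'
python3 - <<'E'
from h import *
for n in("top","scene"):
    im=get_image(n); 
    if n=="scene": cv2.imwrite("pics/scene2.png",im[150:300,80:430,::-1].repeat(2,0).repeat(2,1))
s=observe(); M=R.from_rotvec(s["orientation"]).as_matrix()
print(s["ee_pos"],s["contact_force"]); print(M.T@(np.array([.491,-.368,.095])-s["ee_pos"])*100)
for b in boxes_of("scene","orange_stop_top")[:2]: print(b["conf"],cam2w("scene",b["xyz"]))
E
```

```text
time: 8.35
ee_pos: [0.4899, -0.3693, 0.1628]
orientation: [-0.447, -3.109, -0.001]
contact_force: [0.3, 0.5, -0.3]
opening: 0.004
gripper_force: 0.0
[ 0.49031392 -0.36645343  0.16298502] [-0.13725852  0.85525809  0.04111715]
[-0.12265393 -0.14133772  6.79803146]
0.57 [0.55776285 0.00358193 0.04178468]
```

View pics/scene2.png

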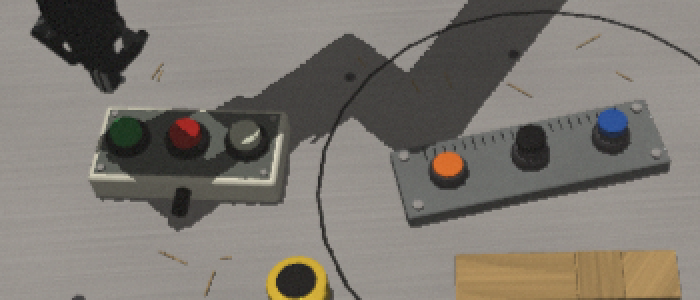

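The orange cap, at crop (448,165), now sits sunk at its collar with the others still standing up. The gripper is above and behind the green button, at crop (126,133), so I'll descend.

```bash
python3 -m creep '0 0 1 0 0;0 0 3 0 0;0 0 5 0 0;0 0 6.2 0 0;0 0 6.6 0 0;0 0 6.8 0 0;0 0 7 0 0;0 0 7.2 0 0;0 0 7.4 0 0;0 0 7.6 0 0'
```

```text
time: 9.75
ee_pos: [0.4911, -0.3679, 0.0881]
orientation: [0.443, 3.109, -0.001]
contact_force: [-0.7, 0.5, 2.4]
opening: -0.001
gripper_force: 1.4
```

```bash
python3 -m creep '0 0 0.2 0 0;0 0 0.4 0 0;0 0 0.5 0 0;0 0 0.6 0 0;0 0 0.65 0 0;0 0 0.7 0 0;0 0 0.73 0 0;0 0 0.73 0 0'
```

```text
time: 10.75
ee_pos: [0.4911, -0.3679, 0.082]
orientation: [0.442, 3.109, -0.001]
contact_force: [-1.8, 1.5, 12.2]
opening: -0.002
gripper_force: 6.1
```

Fully in: the TCP is at 0.082 m with 12 N, well above the 5 N spring load. Now I'll hold briefly and withdraw.

```bash
python3 -m creep '0 0 0 0 0;0 0 0 0 0;0 0 -0.3 0 0;0 0 -1 0 0;0 0 -2.5 0 0;0 0 -5 0 0;0 0 -9 0 0;0 0 -12 0 0;0 0 -13 0 0;0 0 -13 0 0'
python3 -m creep '0 0 0 0 0;0 0 0 0 0;0 0 0 0 0;0 0 0 0 0'
python3 - <<'E'
from h import *
for n in("scene","top"):
    im=get_image(n)
    if n=="scene": cv2.imwrite("pics/scene3.png",im[120:320,50:500,::-1])
    for t in("orange_stop_top","blue_stop_top","black_stop_top","green_button_top","red_button_top","white_button_top","beam","tape","offcut"):
        for b in boxes_of(n,t)[:1]: print(n,t,round(b["conf"],2),cam2w(n,b["xyz"]).round(3))
E
```

```text
time: 12.0
ee_pos: [0.4907, -0.3674, 0.2106]
orientation: [-0.443, -3.11, -0.0]
contact_force: [0.5, 0.1, -0.0]
opening: -0.002
gripper_force: 0.0
time: 12.5
ee_pos: [0.4908, -0.3675, 0.21]
orientation: [-0.443, -3.11, -0.001]
contact_force: [-0.2, -0.4, -0.8]
opening: 0.002
gripper_force: 0.0
scene orange_stop_top 0.68 [0.559 0.004 0.039]
scene blue_stop_top 0.61 [0.521 0.201 0.053]
scene black_stop_top 0.62 [ 0.5   -0.369  0.069]
scene green_button_top 0.49 [ 0.5   -0.368  0.068]
scene red_button_top 0.51 [ 0.504 -0.3    0.064]
scene white_button_top 0.78 [ 0.509 -0.225  0.067]
scene beam 0.85 [0.745 0.12  0.058]
scene tape 0.67 [0.543 0.102 0.057]
scene offcut 0.79 [0.514 0.425 0.046]
top orange_stop_top 0.67 [0.554 0.001 0.042]
top blue_stop_top 0.72 [0.517 0.2   0.055]
top black_stop_top 0.83 [0.532 0.1   0.061]
top white_button_top 0.75 [ 0.508 -0.228  0.066]
top beam 0.9 [0.718 0.115 0.062]
top tape 0.63 [ 0.689 -0.167  0.038]
top offcut 0.6 [0.501 0.421 0.048]
```

View pics/scene3.png

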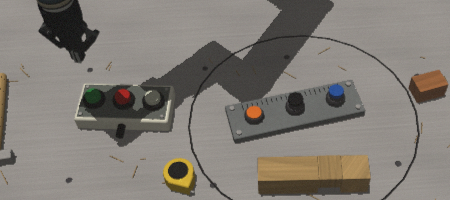

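The orange stop is down at crop (254,113), the green button has sprung back at (93,97), and nothing else has moved.

```bash
python3 -c "
from bench import *
print(hand_in())"
```

```text
the job is handed in; nothing more can be done
None
```

I pressed the orange stop down to its end stop, then the green button fully in; it sprang back, the arm withdrew clear, nothing else was moved, and the job is handed in (no verdict was returned).

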